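# Mesh the splined gear in the gearbox hub and hold it home

## Task

Take the brass gear out of its wooden stand by its square shank, bring its splined stem down into the bore of the blue gearbox, turn it until the four splines mesh with the hub's slots, and slide it fully home against the spring until the underside of the gear lies on the hub face. A spring plunger in the bore pushes the gear out again, so do not let go: finish while still holding the gear pressed fully home. Leave the other things on the bench where they are.

Things in the scene. Friction and masses are not known exactly. Their poses are not given: they have to be found in the camera images.
- gear_grip (a point): The loose gear with splined stem, about 0.25 kg, upright in the stand at first. This point: on its axis, in the square 22 x 22 mm steel shank where it is grasped. z is the gear's axis, up; x and y are square to the shank's flats. The shank reaches 22 mm above this point and 28 mm below it, to the top of the brass gear (54 mm across, 10 mm thick; underside 38 mm below this point).
- stem_tip (a point): Lower tip of the gear's splined stem, 78 mm below gear_grip; axes alike. The stem is 40 mm long: a round 18 mm core with tapered nose (8 mm wide at the tip, full size 6 mm up) and four ribs along +x, -x, +y, -y, each 8 mm wide, 32 mm from rib tip to rib tip, running from 14 mm above this tip up to the gear. Ribs are in line with the shank's flats: any quarter turn is alike.
- gear_seat (a point): Point on the gear's axis in the plane of the gear's underside (38 mm below gear_grip); axes as gear_grip. It lies on the hub face when the gear is home.
- hub_mouth (a point): Centre of the bore's mouth in the steel hub face on top of the blue gearbox, 60 mm above the bench. z up along the bore; x and y along the four slots (+x, -x, +y, -y), each 10.5 mm wide, 34.5 mm from slot end to slot end. The bore takes the 18 mm core with 1 mm to spare all round, 45 mm deep. The core enters at any angle for 14 mm; then the ribs stand on the face unless within about 5 degrees of the slots.
- gearbox: The blue gearbox, fixed to the bench; origin at the centre of its underside, axes as hub_mouth. Housing 78 x 78 mm, 60 mm high, with a 92 x 92 mm foot. Its hub does not turn.
- plunger (a joint): Spring plunger in the bore: 0 at rest, with its top 32 mm below the hub face; grows as it is pushed down (m), 0.008 when the gear lies on the hub face, 0.009 at its stop. The spring pushes up with 6 N at 0 and 12 N at 0.008, more than the gear weighs.
- stand_top (a point): Centre of the hole in the top face of the wooden stand, 60 mm above the bench, z up, x and y along its sides. The stand is a fixed block 58 x 58 mm; the hole is round, 37 mm across and 46 mm deep. The gear's underside rests on this face at the start, so the gear must rise 40 mm to come clear.
- tape_roll: Roll of blue tape, 84 x 105 x 48 mm, bystander; origin at its underside, z up.
- spanner: Steel spanner lying flat, 170 x 25 x 8 mm, bystander; origin at the middle of its underside, y along its length.
- marker_pen: Marker pen with a red cap lying flat, 131 mm long, 17 mm thick, bystander; origin at its underside, y along its length.
- bearing_box_a: Black cardboard box, 54 x 54 x 25 mm, bystander; origin at its underside, z up.
- bearing_box_b: Black cardboard box, 54 x 54 x 24 mm, bystander; origin at its underside, z up.

How it is judged:
On the way, in this order (a step that is already met when the one before it is completed fails the run):
1. the gear is held by the fingers, lifted clear out of the stand (contact force between the fingers and gear above 1 N and height (world z) of gear_seat above 0.101 m), for 0.1 s.
2. the splines are meshed: the ribs are at least 8 mm down in the hub's slots (contact force between the fingers and gear above 1 N and horizontal distance between gear_seat and hub_mouth below 0.004 m and z of gear_seat in the frame of hub_mouth below 0.018 m), for 0.1 s.
At the end, for the whole second after the job is handed in: The gear's underside is within 2 mm of the hub face, its axis within 4 mm of the bore's centre and within 0.08 rad of upright, the plunger is pressed down more than 6 mm, and the fingers are still on the gear (more than 1 N), all through the last second (contact force between the fingers and gear above 1 N and horizontal distance between gear_seat and hub_mouth below 0.004 m and z of gear_seat in the frame of hub_mouth below 0.002 m and angle between gear_seat's own z axis and vertical below 0.08 rad and value of joint plunger above 0.006 m); the arm keeps its last pose, push and grip.
It fails at once if a bystander is moved more than 40 mm (distance of any of tape_roll, spanner, marker_pen, bearing_box_a, bearing_box_b from where it was at the start of the episode above 0.04 m).
It also fails if it takes over 43 s, if anything falls off the work surface, if the arm or the gripper's body presses on something with over 40 N, if the wrist force passes 120 N, or if a joint passes its speed limit or range.

## Robot

A 6-joint arm with a two-finger parallel gripper is mounted at the origin on a cart in front of the work surface, level with it; the furniture and walls round the work are solid. World frame = base frame: x ahead of the robot, y to its left, z up, the work surface at z = 0. Lengths are in m, angles in rad, forces in N, time in s.
With the tool pointing down it reaches from about 0.375 to 0.9 m from the base axis. Payload 3.1 kg.
Tool frame: the origin (TCP) lies on the centre line of the jaws, within the pads' length; the fingertips stand robot.tip_reach ahead of it and the grasp point (between the pads) lies 8 mm behind it (robot.tip_reach is the distance from the TCP to the fingertips, in m); z points along the fingers, y is the line along which they close (so a half turn about z gives the same grasp; the last joint's range is limited). The gripper opens to 87 mm and grips with 3 to 60 N. Pads are 19 mm wide; open, the fingers measure 117 mm over their backs; the gripper's body (75 mm by 190 mm) begins 51 mm behind the grasp point.
Start: joints at [-1.319, 0.527, 1.433, -0, 1.181, -0.178], TCP at [0.26, -0.568, 0.234] pointing down, gripper open.
Joint ranges: [-3.08, 3.08], [-0.75, 2.2], [0.22, 2.44], [-1.43, 4.57], [0, 2.65], [-2.85, 2.85]. Speed limits (rad/s): [2.79, 2.79, 3.14, 3.14, 3.14, 3.14].

## Interface

Orientations are given as a unit quaternion [x, y, z, w].
In Python, from rig import robot gives the robot as it stands.
- The arm moves only by the tool jog_arm, never from a script. Its argument "motion" is one flat list of numbers, 7 for each row, row after row: the shift along the tool's x, y, z scaled (see below), then the turn, a rotation vector about the tool's x, y, z scaled (see below), then the gripper's target within -1 to 1 (shut at 1, half-way at 0, fully open at -1). In form: [x, y, z, rx, ry, rz, hand, x, y, z, rx, ry, rz, hand, ...]. A call has 1 to 12 rows; each row shifts and turns the commanded pose from where the row before left it, along the tool's axes as they then stand; what a row does not reach is not made up. The controller multiplies each number of a shift by 4 cm and each number of a turn by 4 degrees. A row lasts 1/8 s, in which the tool goes at most 62.5 mm and 10.7 degrees, less where a joint would pass 70% of its speed; a pose out of reach is approached as far as the arm can. A call with a number of a shift or a turn outside -1 to 1 is refused whole. A call with a gripper value outside its range is refused whole. The fingers move at their own pace and stop on an object; "grip_force" is the grip in N (left out, the last holds). Time passes only in rows, so rows that do not move let the fingers close. It gives the time, the measured TCP pose, the force, the opening and the grip force at its end, in the units of the state.
- robot.get_obs(): the state, without advancing time (a new reading comes with each control period).
- robot.camera(name): name is "scene" or "top"; returns the picture (420x560x3 uint8, blue, green, red); there is no depth.
- robot.calibration(name): a dict with "fx", "fy", "cx", "cy" (pixels), "dist_coeffs" ([k1, k2, p1, p2, k3] as OpenCV has them; the pictures are not rectified), "R" (3x3) and "t" (3): a world point X has camera coordinates R X + t. Camera axes: x right, y down, z forward; pixel columns grow to the right and rows downward; lengths in m; the calibration is good to about 2 mm. A picture is of the moment at which its call begins. calibration takes no time and is no camera call.
- robot.hand_in(): hands the job in; it is judged then, once.
The state is a dict: "time": time; "q": joint angles; "joint_velocities": joint speeds; "joint_torque": joint torques, N m; "position": TCP position; "tool_rot": TCP orientation; "ft_force": force on the tool from outside, world axes, zero at the start; "moment": the same for the moment, N m; "grip_width": finger opening in m; "grip_force": force on a finger pad.
Only numpy, scipy, OpenCV 4.12 (cv2) and the standard library are available. Lean on these libraries where they do the work, as an engineer would, in place of code of your own. Each camera call takes 0.05 s, during which the arm holds its last target. There are 200 camera calls.

## Working session

There is one attempt and no reset: what is moved stays moved. The work goes in short steps, Python scripts to look and compute and a tool call to move; the robot and the scene stay as the last step left them, time stands still between calls to the robot, and variables do not carry over. Pictures are saved under pics/ and viewed, at most 10 in all, crops included, and the job is handed in when it is done.

Besides the shell and the picture viewer there is one more tool, called after "Request:" as name(argument=value, ...) on one line, values as JSON. jog_arm: Moves the arm, as the interface text tells. Shifts and turns lie within -1 to 1; 1 stands for 4 cm of shift or 4 degrees of turn. Its arguments: {"type":"object","properties":{"motion":{"type":"array","items":{"type":"number"}},"grip_force":{"type":"number"}},"required":["motion"]}

```bash
mkdir -p pics; ls; python3 - <<'E'
from rig import robot
import cv2
print(robot.get_obs(), robot.tip_reach)
for n in("scene","top"):
    im=robot.camera(n); cv2.imwrite(f"pics/{n}0.png",im); print(n,robot.calibration(n))
E
```

```text
pics
{'time': 0.0, 'q': array([-1.31952231e+00,  5.28453438e-01,  1.43389822e+00, -9.14301906e-06,
        1.18139523e+00, -1.78496108e-01]), 'joint_velocities': array([ 7.51256573e-04, -6.08857542e-05, -1.66039864e-03, -2.65093439e-04,
        1.36269930e-03,  1.17637809e-03]), 'joint_torque': array([-5.63439007e-04, -4.40042174e+01, -1.76595801e+01,  6.32773759e-02,
        5.83300937e-02, -1.82846184e-04]), 'position': array([ 0.26026154, -0.56745468,  0.23258073]), 'tool_rot': array([ 9.76999972e-01,  2.13236712e-01, -4.34110696e-05, -1.07624895e-03]), 'ft_force': array([ 0.71413258, -0.2843983 , -0.12170638]), 'moment': array([ 0.01470431,  0.01335191, -0.02439284]), 'grip_force': 0.0, 'grip_width': 0.08754593443209165} 0.011
scene {'fx': 505.99366121040026, 'fy': 505.99366121040026, 'cx': 279.8194123754074, 'cy': 201.95068480870302, 'dist_coeffs': array([0.00963075, 0.        , 0.        , 0.        , 0.        ]), 'R': array([[ 0.85742571, -0.51433243,  0.01683154],
       [-0.2518543 , -0.4479311 , -0.85786196],
       [ 0.4487656 ,  0.7313138 , -0.51360448]]), 't': array([-0.55079922,  0.16450654,  1.03551173])}
top {'fx': 455.3295639557592, 'fy': 455.3295639557592, 'cx': 276.97317190602723, 'cy': 217.8713809370528, 'dist_coeffs': array([0.01090474, 0.        , 0.        , 0.        , 0.        ]), 'R': array([[-0.01959775, -0.9995942 , -0.02067263],
       [-0.99535068,  0.02145643, -0.09389695],
       [ 0.0943024 ,  0.01873635, -0.99536727]]), 't': array([-0.13224127,  0.56194341,  0.89494211])}
```

View pics/top0.png

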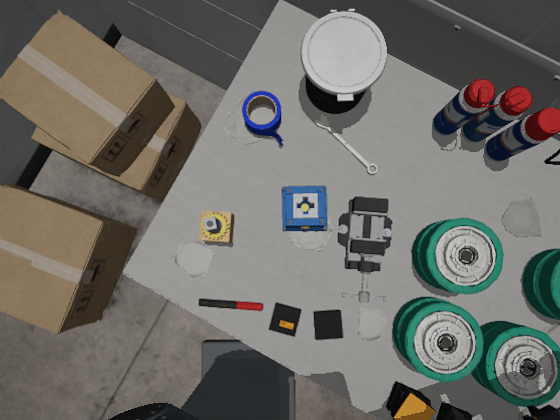

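View pics/scene0.png

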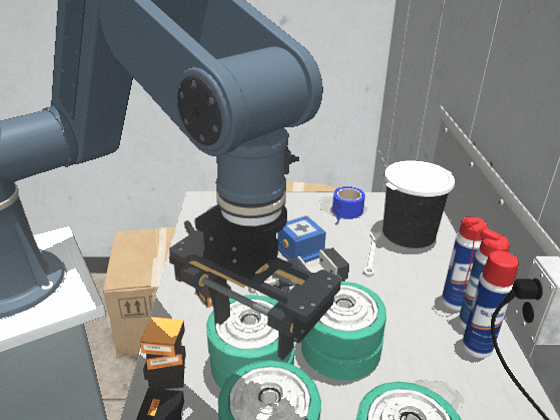

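The top view shows the gear in its stand at about (215,226) and the gearbox at about (305,208), with a vice at (365,235). Next I'll enlarge both and measure.

```bash
cat > h.py <<'E'
import numpy as np, cv2
from rig import robot
def ray(n,uv,z):
    c=robot.calibration(n);K=np.array([[c['fx'],0,c['cx']],[0,c['fy'],c['cy']],[0,0,1]])
    p=cv2.undistortPoints(np.array(uv,float).reshape(-1,1,2),K,c['dist_coeffs'])[:,0]
    d=np.c_[p,np.ones(len(p))]@c['R']; o=-c['R'].T@c['t']
    return o+d*((z-o[2])/d[:,2])[:,None]
def proj(n,X):
    c=robot.calibration(n);K=np.array([[c['fx'],0,c['cx']],[0,c['fy'],c['cy']],[0,0,1]])
    return cv2.projectPoints(np.array(X,float).reshape(-1,1,3),cv2.Rodrigues(c['R'])[0],c['t'],K,c['dist_coeffs'])[0][:,0]
E
python3 - <<'E'
from h import *
im=cv2.imread('pics/top0.png')
crop=lambda x,y,s:cv2.resize(im[y-s:y+s,x-s:x+s],(400,400),interpolation=cv2.INTER_CUBIC)
cv2.imwrite('pics/c0.png',np.hstack([crop(215,226,25),crop(305,208,30)]))
hsv=cv2.cvtColor(im,cv2.COLOR_BGR2HSV)
m=cv2.inRange(hsv,(95,100,60),(115,255,255)); m[:170]=0;m[250:]=0;m[:,:260]=0;m[:,340:]=0
c=max(cv2.findContours(m,0,2)[0],key=cv2.contourArea);r=cv2.minAreaRect(c);print(r)
print(ray('top',[r[0]],.03),ray('top',cv2.boxPoints(r),.03))
print(ray('top',[(215,226),(305,208)],.06))
E
```

```text
((304.1798095703125, 205.89401245117188), (40.7773551940918, 43.742374420166016), 88.09085083007812)
[[ 0.58165864 -0.19908341  0.03      ]] [[ 0.62266531 -0.15456827  0.03      ]
 [ 0.62360019 -0.24285866  0.03      ]
 [ 0.54106956 -0.2431377   0.03      ]
 [ 0.53999277 -0.15559296  0.03      ]]
[[ 0.54251358 -0.02356623  0.06      ]
 [ 0.57389989 -0.19931867  0.06      ]]
```

View pics/c0.png

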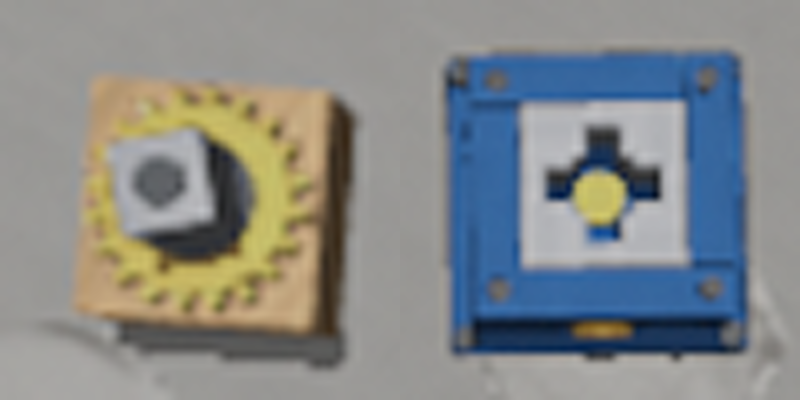

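```bash
python3 - <<'E'
from h import *
A=np.array([(107,143),(202,128),(216,220),(123,236)])/8+[189.56,200.56]
P=ray('top',A,.12);print('shank',P.round(4),P.mean(0))
e=P[1]-P[0]+P[2]-P[3];f=P[2]-P[1]+P[3]-P[0];print(np.degrees([np.arctan2(e[1],e[0]),np.arctan2(f[1],f[0])]))
print('gear',ray('top',[(205/8+189.56,198/8+200.56)],.07))
B=(np.array([(121,101),(287,101),(288,267),(122,267)]))/6.667+[274.57,177.57]
Q=ray('top',B,.06);print('hub',Q.round(4),Q.mean(0))
e=Q[1]-Q[0]+Q[2]-Q[3];f=Q[2]-Q[1]+Q[3]-Q[0];print(np.degrees([np.arctan2(e[1],e[0]),np.arctan2(f[1],f[0])]))
C=np.array([(203.,184)])/6.667+[274.57,177.57];print(ray('top',C,.06))
from scipy.spatial.transform import Rotation as R
o=robot.get_obs();M=R.from_quat(o['tool_rot']).as_matrix();print(M.round(3),np.degrees(np.arctan2(M[1],M[0])))
E
```

```text
shank [[ 0.552  -0.0111  0.12  ]
 [ 0.5549 -0.0327  0.12  ]
 [ 0.5339 -0.0357  0.12  ]
 [ 0.5307 -0.0146  0.12  ]] [ 0.54289814 -0.02352207  0.12      ]
[ -81.83202686 -171.14304943]
gear [[ 0.54304033 -0.02549233  0.07      ]]
hub [[ 0.6044 -0.1761  0.06  ]
 [ 0.6033 -0.2246  0.06  ]
 [ 0.5546 -0.2236  0.06  ]
 [ 0.5556 -0.1753  0.06  ]] [ 0.57949591 -0.19991799  0.06      ]
[-91.27069322 178.88775661]
[[ 0.57944299 -0.19949511  0.06      ]]
[[ 0.909  0.417 -0.   ]
 [ 0.417 -0.909  0.002]
 [ 0.    -0.002 -1.   ]] [ 24.62377378 -65.37618783 104.14920674]
```

Request:
jog_arm(motion=[0.5,-0.4,-0.8,0,0,0,-1,1,-0.78,0,0,0,0,-1,1,-0.78,0,0,0,0,-1,1,-0.78,0,0,0,0,-1,1,-0.78,0,0,0,0,-1,1,-0.78,0,0,0,0,-1,1,-0.78,0,0,0,0,-1,1,-0.78,0,0,0,0,-1,1,-0.78,0,0,0,0,-1,1,-0.78,0,0,0,0,-1,1,-0.78,0,0,0,0,-1,1,-0.78,0,0,0,0,-1])

```text
time: 1.6
position: [0.5293, -0.0483, 0.2653]
tool_rot: [0.977, 0.213, -0.0, -0.0]
ft_force: [0.1, -0.5, 0.4]
grip_width: 0.0874
grip_force: 0.0
```

Request:
jog_arm(motion=[0.5,-0.4,0.5,0,0,0,-1,0,0,0,0,0,1,-1,0,0,0,0,0,1,-1,0,0,0,0,0,1,-1,0,0,0,0,0,1,-1,0,0,0,0,0,0,-1,0,0,0,0,0,0,-1])

```text
time: 2.48
position: [0.5403, -0.027, 0.2454]
tool_rot: [0.997, 0.076, -0.0, -0.0]
ft_force: [-0.5, 0.4, -0.1]
grip_width: 0.0871
grip_force: 0.0
```

```bash
cat >> h.py <<'E'
from scipy.spatial.transform import Rotation as Ro
def go(x,y,z,yaw):
    o=robot.get_obs();M=Ro.from_quat(o['tool_rot']).as_matrix();p=o['position']
    yw=np.degrees(np.arctan2(M[1,0],M[0,0]))
    print(o['time'],p.round(4),'yaw',yw.round(2),'tilt',M[:,2].round(4),'F',o['ft_force'].round(1),'grip',o['grip_width'],o['grip_force'])
    print('units',(M.T@(np.array([x,y,z])-p)/.04).round(3),'rz',((yw-yaw)/4).round(3),'tilt',(np.degrees(np.cross(M[:,2],[0,0,-1]))@M/4).round(3))
E
python3 -c "
from h import *
go(.543,-.024,.09,8.5)
im=robot.camera('scene');cv2.imwrite('pics/s1.png',im);im=robot.camera('top');cv2.imwrite('pics/t1.png',im)
x,y=proj('scene',[[.543,-.024,.1]])[0].astype(int);print(x,y)
"
```

```text
2.475 [ 0.5403 -0.027   0.2454] yaw 8.68 tilt [-5.e-04  1.e-04 -1.e+00] F [-0.5  0.4 -0.1] grip 0.08712676435003355 0.0
units [ 0.08  -0.063  3.884] rz 0.045 tilt [-0.003  0.007  0.   ]
250 182
```

```bash
python3 -c "
import cv2
a=cv2.imread('pics/s1.png')[110:290,150:350];b=cv2.imread('pics/t1.png')[160:290,140:285]
cv2.imwrite('pics/c1.png',cv2.hconcat([cv2.resize(a,(400,360)),cv2.resize(b,(400,360))]))"
```

```text
(no output)
```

View pics/c1.png

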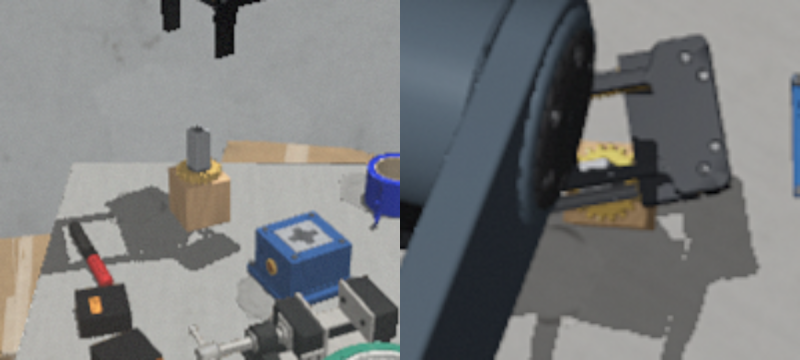

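The scene view shows the fingers above the shank. Its axis at column 249 matches the predicted 250, and the surroundings are clear. Descending.

Request:
jog_arm(motion=[0.08,-0.06,0.9,0,0,0.04,-1,0,0,0.9,0,0,0,-1,0,0,0.9,0,0,0,-1,0,0,0.7,0,0,0,-1,0,0,0.48,0,0,0,-1,0,0,0,0,0,0,-1])

```text
time: 3.32
position: [0.5422, -0.024, 0.089]
tool_rot: [0.997, 0.074, -0.002, -0.001]
ft_force: [0.7, 0.5, 0.4]
grip_width: 0.0871
grip_force: 0.0
```

Request:
jog_arm(motion=[0,0,0,0,0,0,1,0,0,0,0,0,0,1,0,0,0,0,0,0,1,0,0,0,0,0,0,1,0,0,0,0,0,0,1,0,0,0,0,0,0,1], grip_force=50)

```text
time: 4.08
position: [0.5433, -0.0242, 0.0904]
tool_rot: [0.997, 0.074, 0.0, 0.0]
ft_force: [-0.1, 0.8, 1.0]
grip_width: 0.0346
grip_force: 0.0
```

```bash
python3 -c "
from h import *
go(.543,-.024,.15,8.5)"
```

```text
4.075 [ 0.5433 -0.0242  0.0904] yaw 8.47 tilt [ 0. -0. -1.] F [-0.1  0.8  1. ] grip 0.03460119483151064 0.0
units [-0.006 -0.005 -1.49 ] rz -0.008 tilt [ 0. -0. -0.]
```

Still closing.

Request:
jog_arm(motion=[0,0,0,0,0,0,1,0,0,0,0,0,0,1,0,0,0,0,0,0,1,0,0,0,0,0,0,1], grip_force=50)

```text
time: 4.58
position: [0.5432, -0.0239, 0.0904]
tool_rot: [0.997, 0.074, -0.0, -0.0]
ft_force: [-0.0, 2.4, 0.1]
grip_width: 0.0214
grip_force: 50.0
```

Request:
jog_arm(motion=[0,0,-0.5,0,0,0,1,0,0,-0.5,0,0,0,1,0,0,-0.5,0,0,0,1,0,0,-0.5,0,0,0,1,0,0,0,0,0,0,1,0,0,0,0,0,0,1])

```text
time: 5.32
position: [0.5425, -0.0242, 0.1695]
tool_rot: [0.997, 0.074, -0.001, -0.0]
ft_force: [0.3, 0.4, -1.3]
grip_width: 0.0218
grip_force: 50.0
```

```bash
python3 -c "
from h import *
go(.5795,-.1998,.17,-1.2)"
```

```text
5.325 [ 0.5425 -0.0242  0.1695] yaw 8.47 tilt [-1.6e-03  1.0e-04 -1.0e+00] F [ 0.3  0.4 -1.3] grip 0.021841842440436573 49.99988372437656
units [ 0.268  4.477 -0.015] rz 2.416 tilt [-0.005  0.023  0.   ]
```

Request:
jog_arm(motion=[0.05,0.8,0,0,0,0,1,0.05,0.9,0,0,0,0,1,0.05,0.9,0,0,0,0,1,0.05,0.9,0,0,0,0,1,0.05,0.7,0,0,0,0,1,0.02,0.28,0,0,0,0,1,0,0,0,0,0,0.8,1,0,0,0,0,0,0.8,1,0,0,0,0,0,0.8,1,0,0,0,0,0,0,1,0,0,0,0,0,0,1])

```text
time: 6.7
position: [0.5802, -0.1992, 0.1702]
tool_rot: [1.0, -0.009, -0.0, -0.0]
ft_force: [0.0, 0.0, -3.0]
grip_width: 0.0216
grip_force: 50.0
```

```bash
python3 -c "
from h import *
go(.5795,-.1998,.118,-1.2)
s=robot.camera('scene');t=robot.camera('top');cv2.imwrite('pics/s2.png',s);cv2.imwrite('pics/t2.png',t)
print(proj('scene',[[.5795,-.1998,.06],robot.get_obs()['position']-[0,0,.0705]]))
a=s[170:300,210:370];b=t[150:265,235:375]
cv2.imwrite('pics/c2.png',cv2.hconcat([cv2.resize(a,(400,325),interpolation=2),cv2.resize(b,(396,325),interpolation=2)]))"
```

```text
6.7 [ 0.5802 -0.1992  0.1702] yaw -1.05 tilt [-6.e-04  5.e-04 -1.e+00] F [ 0.  0. -3.] grip 0.021593504082652162 50.00004597008228
units [-0.015  0.016  1.304] rz 0.037 tilt [-0.007  0.009  0.   ]
[[302.37016964 227.54548191]
 [303.299889   212.14851935]]
```

View pics/c2.png

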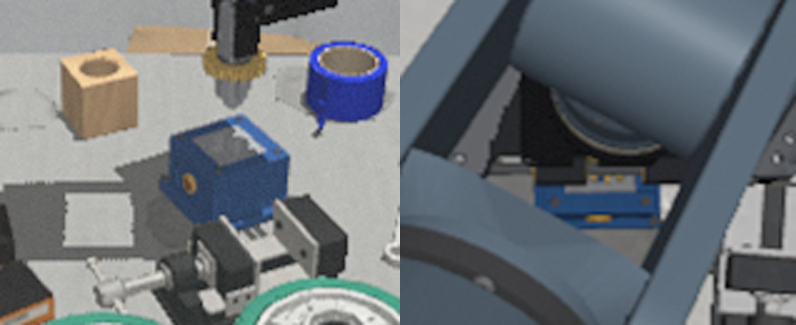

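The stem tip appears at scene pixel (304,213), against (303,212) predicted, so the gear sits straight and centred over the hub. Now lowering it.

Request:
jog_arm(motion=[-0.015,0.015,0.4,0,0,0.04,1,0,0,0.4,0,0,0,1,0,0,0.2,0,0,0,1,0,0,0.15,0,0,0,1,0,0,0.1,0,0,0,1,0,0,0,0,0,0,1])

```text
time: 7.55
position: [0.5795, -0.2001, 0.1201]
tool_rot: [1.0, -0.011, -0.0, -0.0]
ft_force: [-0.9, 0.6, -2.1]
grip_width: 0.0216
grip_force: 50.0
```

```bash
python3 -c "
from h import *
go(.5795,-.1998,.11,-1.2)
print(robot.get_obs()['moment'])"
```

```text
7.55 [ 0.5795 -0.2001  0.1201] yaw -1.3 tilt [-6.e-04  6.e-04 -1.e+00] F [-0.9  0.6 -2.1] grip 0.021579518412994218 50.00014613382518
units [-0.001 -0.008  0.252] rz -0.025 tilt [-0.009  0.008 -0.   ]
[0.17312631 0.10417919 0.02258149]
```

Tip is 10 mm in with no side force. Onward past the rib level in small steps.

Request:
jog_arm(motion=[0,0,0.08,0,0,0,1,0,0,0.08,0,0,0,1,0,0,0.08,0,0,0,1,0,0,0,0,0,0,1])

```text
time: 8.05
position: [0.5797, -0.1997, 0.1104]
tool_rot: [1.0, -0.011, -0.0, -0.001]
ft_force: [0.9, 4.1, -2.5]
grip_width: 0.0218
grip_force: 50.0
```

Request:
jog_arm(motion=[0,0,0.1,0,0,0,1,0,0,0.1,0,0,0,1,0,0,0.06,0,0,0,1,0,0,0,0,0,0,1,0,0,0,0,0,0,1])

```text
time: 8.68
position: [0.5795, -0.1996, 0.0997]
tool_rot: [1.0, -0.011, -0.0, -0.001]
ft_force: [0.4, 5.2, -1.6]
grip_width: 0.0219
grip_force: 50.0
```

```bash
python3 -c "
from h import *
go(.5795,-.1998,.0904,-1.2)
print(robot.get_obs()['moment'])"
```

```text
8.675 [ 0.5795 -0.1996  0.0997] yaw -1.3 tilt [-7.0e-04  1.4e-03 -1.0e+00] F [ 0.4  5.2 -1.6] grip 0.021912768412078436 50.00628883950412
units [0.    0.005 0.233] rz -0.024 tilt [-0.02   0.011  0.   ]
[ 1.08156008 -0.04687717  0.12891908]
```

Meshed, with a light +y side push. I'll ease 0.8 mm toward +y and press home with a firmer grip.

Request:
jog_arm(motion=[0,-0.02,0,0,0,0,1,0,0,0.06,0,0,0,1,0,0,0.06,0,0,0,1,0,0,0.06,0,0,0,1,0,0,0.05,0,0,0,1,0,0,0,0,0,0,1,0,0,0,0,0,0,1], grip_force=60)

```text
time: 9.55
position: [0.5798, -0.1995, 0.0927]
tool_rot: [1.0, -0.011, 0.0, 0.0]
ft_force: [-1.5, 5.7, 9.3]
grip_width: 0.0211
grip_force: 60.0
```

```bash
python3 -c "
from h import *
go(.5795,-.1998,.0904,-1.2)
print(robot.get_obs()['moment'])"
```

```text
9.55 [ 0.5798 -0.1995  0.0927] yaw -1.28 tilt [ 3.e-04 -1.e-04 -1.e+00] F [-1.5  5.7  9.3] grip 0.02109703915547605 60.00595981255174
units [-0.006  0.006  0.057] rz -0.021 tilt [ 0.002 -0.005  0.   ]
[1.15503205 0.44936672 0.06183206]
```

Request:
jog_arm(motion=[0,-0.01,0.04,0,0,0,1,0,0,0.03,0,0,0,1,0,0,0,0,0,0,1,0,0,0,0,0,0,1])

```text
time: 10.05
position: [0.5799, -0.1995, 0.0904]
tool_rot: [1.0, -0.011, 0.0, 0.0]
ft_force: [-2.7, 5.2, 10.3]
grip_width: 0.0218
grip_force: 60.0
```

Request:
jog_arm(motion=[0,0,0.03,0,0,0,1,0,0,0,0,0,0,1,0,0,0,0,0,0,1])

```text
time: 10.42
position: [0.5798, -0.1995, 0.0903]
tool_rot: [1.0, -0.011, 0.0, 0.001]
ft_force: [-3.9, 4.7, 16.9]
grip_width: 0.0217
grip_force: 60.0
```

Request:
jog_arm(motion=[0,0,0.03,0,0,0,1,0,0,0,0,0,0,1,0,0,0,0,0,0,1])

```text
time: 10.8
position: [0.5798, -0.1995, 0.0903]
tool_rot: [1.0, -0.011, 0.0, 0.001]
ft_force: [-7.4, 5.8, 23.2]
grip_width: 0.0213
grip_force: 60.0
```

```bash
python3 -c "
from h import *
go(.5795,-.1998,.0904,-1.2)
s=robot.camera('scene');cv2.imwrite('pics/c3.png',cv2.resize(s[160:290,230:370],None,fx=4,fy=4,interpolation=2))"
```

```text
10.8 [ 0.5798 -0.1995  0.0903] yaw -1.26 tilt [ 0.001  -0.0013 -1.    ] F [-7.4  5.8 23.2] grip 0.021312076394358066 60.0057540088892
units [-0.008  0.008 -0.004] rz -0.016 tilt [ 0.018 -0.014  0.   ]
```

View pics/c3.png

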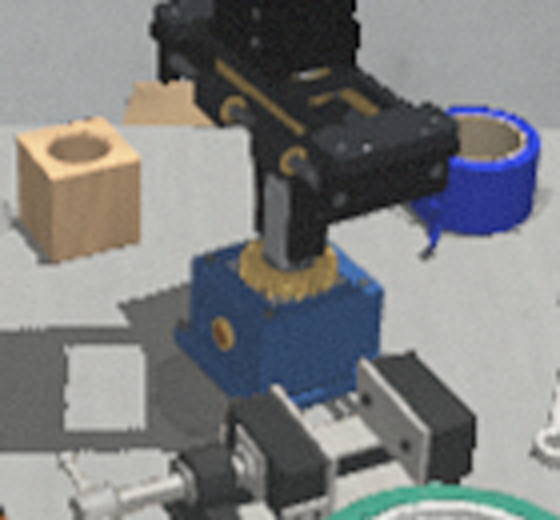

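The picture shows the gear flat on the hub face (crop about (290,270)), still held. The position is solid and the push is 23 N, so I'm handing in.

```bash
python3 -c "
from rig import robot
print(robot.hand_in())"
```

```text
the job is handed in; nothing more can be done
None
```

I handed the job in at about 10.8 s with the gear meshed and pressed home on the hub face, still gripped at 60 N with about 23 N of push; no verdict came back.

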